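Scan the wobbly toy into lost property

TASK

Log the round-bottomed wobbly toy as lost property: first stand it upright in the wooden ring stand and let go, so that it keeps still with its label somewhere the scanner can get at. Then take the scanner from its cradle, aim its window straight at the toy's label from 5 to 9 cm away without touching the toy, hold it steady for about two seconds, and lay the scanner back in its cradle the way it was. Leave the drum, piggy bank, cup and hammer where they are.

Things in the scene. Friction and masses are not known exactly. Their poses are not given: they have to be found in the camera images.
- toy_mid (a point): Wobbly toy, wood, 180 g, 109 mm tall. Weighted ball bottom (radius 34, centre 34 above its lowest point): rights itself on the bench. Cone shoulder above, then an upright cylinder head, 36 diameter, from 75 to 109 above the lowest point: grasp it there from above. Point on the axis, 55 above the lowest point; z up its axis, x to the side with label and eyes.
- label (a point): Centre of the face of the toy's barcode label, a white plate 26 mm wide, 22 high with black bars on the cone shoulder. x is its outward normal, sloping 30 degrees up from level when the toy is upright; y along its width. It lies 25.4 mm out from the toy's axis, 64.9 above the toy's lowest point.
- ring_top (a point): Fixed wooden ring stand: foot disc 88 mm diameter, 4 thick; ring 72 outer, 52 inner diameter, top 18 mm above the bench. Point at the centre of the ring's top, z up. The toy's ball rests on the inner edge; seated, its lowest point is 6 mm above the bench (its mid point 43 above this point). The label may face any way.
- scanner_mid (a point): Plastic hand scanner, 160 g, lying level in its cradle. Straight bar handle 150 mm long (-85 to +65 along x), 30 wide (y), 28 high (z); at its +x end a grey head, 36 wide, 26 thick, bends 30 degrees down. Point at the balance point, 14 above the handle's underside: grasp it there across y from above, fingers between the cradle's saddles. x towards the head, z up.
- window (a point): Centre of the scanner's dark window on the end face of its head; x points out of the window along the scan beam, 30 degrees below the handle's x, y as the handle's y. From the scanner's mid point it lies 108.3 mm along the handle's x and 25 mm below.
- cradle: Fixed grey scanner cradle: base 150 by 80 by 8 mm; two saddles, 14 thick, at x -56 and +50, carry the handle's underside 35 mm above the bench between cheeks 38 apart, cheek tops 51 above the bench. Origin: centre of the underside, x towards where the scanner's head hangs over. Scanner home: mid point 49 mm above the origin, head to +x.
- drum_mid (a point): Tin drum toy, bystander, loose: upright cylinder of 140 mm diameter, 135 mm high. Point at its centre, half-way up, z up.
- piggy_mid (a point): Brown ceramic piggy bank, bystander, loose: 136 mm long along x (from -62 to +74, snout at +x), 96 wide, 122 high to the ears. Point at mid width, 60 mm above the bench, z up.
- cup_mid (a point): Teal plastic tea cup, bystander, loose: 76 mm diameter, 62 high, handle at +y reaching about 65 mm from the axis. Point on its axis, half-way up, z up.
- hammer_mid (a point): Wooden toy hammer lying flat, bystander, loose: head block 45 (x) by 80 (y) by 40 high, handle 18 mm thick reaching to 160 mm along x. Point at the centre of the head, z up.

How it is judged (in metres and radians):
On the way, in this order (a step that is already met when the one before it is completed fails the run):
1. the toy stands upright in the ring stand, let go of and still (horizontal distance between toy_mid and ring_top below 0.008 m and z of toy_mid in the frame of ring_top between 0.036 and 0.05 m and angle between toy_mid's own z axis and vertical below 0.2 rad and contact force between the fingers and rolypoly below 0.2 N and linear speed of rolypoly below 0.03 m/s), for 0.3 s.
2. the beam of the scanner, 40 to 105 mm from the label, within 23 degrees of square and 12 mm of its centre, held steady for one second, the toy let go of in the ring (x of label in the frame of window between 0.04 and 0.105 m and y of label in the frame of window between -0.012 and 0.012 m and z of label in the frame of window between -0.012 and 0.012 m and x of window in the frame of label above 0.03 m and angle between the x axis of window and the x axis of label, either way round below 0.4 rad and linear speed of scanner below 0.03 m/s and angular speed of scanner below 0.2 rad/s and horizontal distance between toy_mid and ring_top below 0.008 m and z of toy_mid in the frame of ring_top between 0.036 and 0.05 m and angle between toy_mid's own z axis and vertical below 0.2 rad and contact force between the fingers and rolypoly below 0.2 N), for 1 s.
At the end, for the whole second after the job is handed in: The toy stands upright in the ring stand (axis within 8 mm of the ring's centre, tilted less than 0.2 rad, seated) and the scanner lies in its cradle, head on the same side as before (mid point within 15 mm along, 8 mm across and 6 mm in height of its home), both released and still (horizontal distance between toy_mid and ring_top below 0.008 m and z of toy_mid in the frame of ring_top between 0.036 and 0.05 m and angle between toy_mid's own z axis and vertical below 0.2 rad and contact force between the fingers and rolypoly below 0.2 N and linear speed of each of rolypoly, scanner below 0.02 m/s and x of scanner_mid in the frame of cradle between -0.015 and 0.015 m and y of scanner_mid in the frame of cradle between -0.008 and 0.008 m and z of scanner_mid in the frame of cradle between 0.043 and 0.055 m and x of window in the frame of cradle above 0.08 m and contact force between the fingers and scanner below 0.2 N); the robot touches nothing.
It fails at once if the tin drum is shifted by more than 20 mm or tipped (distance of drum_mid from where it was at the start of the episode above 0.02 m or angle between drum_mid's own z axis and vertical above 0.25 rad).
It fails at once if the piggy bank is shifted by more than 20 mm or tipped (distance of piggy_mid from where it was at the start of the episode above 0.02 m or angle between piggy_mid's own z axis and vertical above 0.25 rad).
It fails at once if the tea cup is shifted by more than 20 mm or tipped (distance of cup_mid from where it was at the start of the episode above 0.02 m or angle between cup_mid's own z axis and vertical above 0.25 rad).
It fails at once if the toy hammer is shifted by more than 20 mm or tipped (distance of hammer_mid from where it was at the start of the episode above 0.02 m or angle between hammer_mid's own z axis and vertical above 0.25 rad).
It fails at once if the toy is hit or pressed by the scanner (contact force between scanner and rolypoly above 1 N).
It also fails if it takes over 72 s, if anything falls off the work surface, if the arm or the gripper's body presses on something with over 40 N, if the wrist force passes 120 N, or if a joint passes its speed limit or range.

ROBOT

A 6-joint arm with a two-finger parallel gripper is mounted at the origin on the work surface. World frame = base frame: x ahead of the robot, y to its left, z up, the work surface at z = 0. Lengths are in mm, angles in degrees, forces in N, time in s.
With the tool pointing down it reaches from about 300 to 850 mm from the base axis. Payload 4.2 kg.
Tool frame: the origin (TCP) lies midway between the tips of the shut fingers; the grasp point (between the pads) lies 19 mm behind it (env.grip_depth is the distance from the TCP to the grasp point, in mm); z points along the fingers, y is the line along which they close (so a half turn about z gives the same grasp; the last joint's range is limited). The gripper opens to 91 mm and grips with 3 to 60 N. Pads are 32 mm wide; open, the fingers measure 118 mm over their backs; the gripper's body (76 mm by 178 mm) begins 60 mm behind the grasp point.
Start: joints at [69.901, 18.312, 89.639, -0, 72.044, -1.146], TCP at [186.763, 543.841, 213.976] pointing down, gripper open.
Joint ranges: [-177.97, 177.97], [-48.28, 115.42], [12.27, 149.76], [-77.06, 257.06], [2.81, 150.46], [-146.56, 146.56]. Speed limits (degrees/s): [147.25, 147.25, 180, 180, 180, 180].

INTERFACE

Orientations are given as [roll, pitch, yaw] about the fixed x, y, z axes, in that order (R = Rz(yaw) Ry(pitch) Rx(roll)).
In Python, from workcell import env, eyes gives the robot as it stands.
- The arm moves only by the tool send_rows, never from a script. Its argument "motion" is a list of rows, each a list of 7 numbers: the shift along the world's x, y, z normalised to -1 to 1, where 1 is 0.5 m, then the turn, a rotation vector about the world's x, y, z normalised to -1 to 1, where 1 is 60 degrees, then the opening, from -1 (shut) to 1 (fully open). A call has 1 to 20 rows; each row is the pose to reach, as a shift and turn from the pose commanded when the call began; what a row does not reach only later rows make up. A row lasts 1/8 s, in which the tool goes at most 62.5 mm and 10.7 degrees, less where a joint would pass 70% of its speed; a pose out of reach is approached as far as the arm can. A call with a number of a shift or a turn outside -1 to 1 is refused whole. A call with a gripper value outside its range is refused whole. The fingers move at their own pace and stop on an object; "squeeze" is the grip in N (left out, the last holds). Time passes only in rows, so rows that repeat a pose let the fingers close. It gives the time, the measured TCP pose, the force, the opening and the grip force at its end, in the units of the state.
- env.state(): the state, without advancing time (a new reading comes with each control period).
- eyes.grab_frame(name): name is "scene" or "top" or "wrist"; returns a dict with "pixels" (400x640x3 uint8, red, green, blue), "depth" (400x640 float32, mm along the optical axis (not along the pixel's ray), 0 where there is no reading), "fx", "fy", "cx", "cy" (pixels), "distortion" ([k1, k2, p1, p2, k3] as OpenCV has them; the pictures are not rectified), "R" (3x3) and "t" (3): a world point X has camera coordinates R X + t; the wrist camera has in their place "T_tool_cam" (4x4, takes a point from camera to tool coordinates, whose origin is the TCP and whose axes are the flange's). Camera axes: x right, y down, z forward; pixel columns grow to the right and rows downward; lengths in mm; the calibration is good to about 2 mm. A picture is of the moment at which its call begins: read the wrist's pose just before it.
- env.job_done(): hands the job in; it is judged then, once.
The state is a dict: "time_s": time; "qpos": joint angles; "qvel": joint speeds; "effort": joint torques, N m; "ee_pos": TCP position; "ee_rot": TCP orientation; "force": force on the tool from outside, world axes, zero at the start; "torque": the same for the moment, N m; "gripper_width": finger opening in mm; "gripper_force": force on a finger pad.
Only numpy, scipy, OpenCV 4.12 (cv2) and the standard library are available. Lean on these libraries where they do the work, as an engineer would, in place of code of your own. Each camera call takes 0.05 s, during which the arm holds its last target. There are 200 camera calls.

## Working session

There is one attempt and no reset: what is moved stays moved. The work goes in short steps, Python scripts to look and compute and a tool call to move; the robot and the scene stay as the last step left them, time stands still between calls to the robot, and variables do not carry over. Pictures are saved under pics/ and viewed, at most 10 in all, crops included, and the job is handed in when it is done.

Besides the shell and the picture viewer there is one more tool, called after "Emit:" as name([rows], argument=value, ...), one row to a line, values as JSON. send_rows: Moves the arm, as the interface text tells. Its arguments: {"type":"object","properties":{"motion":{"type":"array"},"squeeze":{"type":"number"}},"required":["motion"]}

```bash
mkdir -p pics
cat > h.py <<'E'
import numpy as np, cv2, pickle
from workcell import env, eyes
from scipy.spatial.transform import Rotation as Rn
def grab(name):
    s=env.state(); f=eyes.grab_frame(name); f['state']=s
    if 'R' in f: R=np.array(f['R']);t=np.array(f['t']); f['Rc']=R.T; f['c']=-R.T@t
    else:
        T=np.eye(4);T[:3,:3]=Rn.from_euler('xyz',s['ee_rot'],degrees=True).as_matrix();T[:3,3]=s['ee_pos']
        M=T@np.array(f['T_tool_cam']); f['Rc']=M[:3,:3]; f['c']=M[:3,3]
    f['K']=np.array([[f['fx'],0,f['cx']],[0,f['fy'],f['cy']],[0,0,1]])
    return f
def rays(f,px):
    p=cv2.undistortPoints(np.array(px,float).reshape(-1,1,2),f['K'],np.array(f['distortion'])).reshape(-1,2)
    return np.c_[p,np.ones(len(p))]@f['Rc'].T
def plane(f,px,z):
    r=rays(f,px); return f['c']+r*((z-f['c'][2])/r[:,2])[:,None]
def cloud(f):
    v,u=np.mgrid[0:400,0:640]; r=rays(f,np.c_[u.ravel(),v.ravel()])
    return (f['c']+r*f['depth'].reshape(-1,1)).reshape(400,640,3)
def save(f,n): cv2.imwrite('pics/'+n+'.png',f['pixels'][:,:,::-1])
E
python3 - <<'E'
from h import *
for n in ['scene','top']:
    f=grab(n); save(f,n); pickle.dump(f,open(n+'.pkl','wb')); print(n,f['c'],f['Rc'][:,2],f['fx'])
print(env.state())
E
```

```text
scene [ 995.42134633 -558.61765081  670.89182024] [-0.43288354  0.62626401 -0.64838664] 414.95458406225106
top [ 446.00644339    3.27729107 1079.74546672] [ 0.15022428  0.02289492 -0.98838681] 376.30588655491124
{'time_s': 0.1, 'qpos': array([ 6.99008135e+01,  1.83467075e+01,  8.96987092e+01, -1.11541989e-03,
        7.20438062e+01, -1.14624038e+00]), 'qvel': array([-0.08584192, -0.00219305, -0.16508183,  0.00687327, -0.02191525,
        0.02909209]), 'effort': array([-5.86905498e-04, -4.13337922e+01, -2.32506895e+01,  7.28494464e-02,
        4.21561254e-02, -5.35318861e-05]), 'ee_pos': array([186.60975442, 543.40410001, 213.22188061]), 'ee_rot': array([-1.79910774e+02, -7.24504502e-04,  1.61047398e+02]), 'force': array([1.08366727, 0.07209745, 0.75318218]), 'torque': array([-0.05052027,  0.02787725, -0.06134364]), 'gripper_force': 0.0, 'gripper_width': 91.14210158349908}
```

View pics/scene.png

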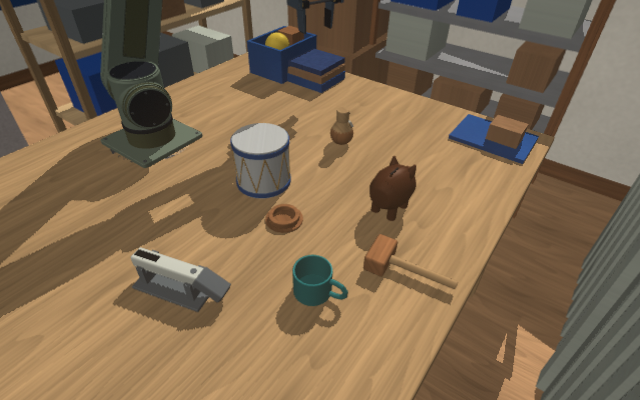

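View pics/top.png

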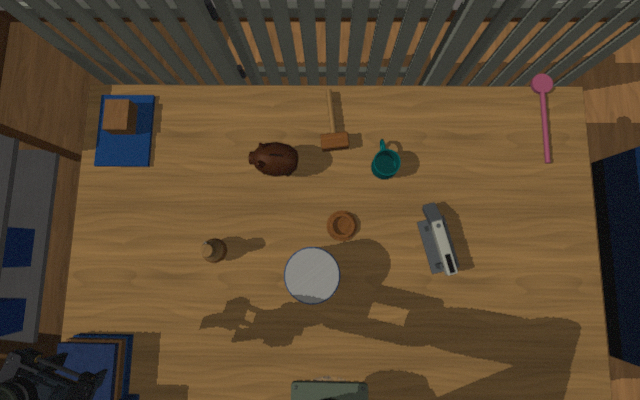

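Scene view: the toy is at (342,127), ring (284,217), scanner (180,275) and drum (261,160). The top view has the toy at (214,250), ring (341,225), scanner from (433,212) to (450,268) and cup (385,163). I don't see the label in either picture.

Run:
```python
from h import *
S=pickle.load(open('scene.pkl','rb'));T=pickle.load(open('top.pkl','rb'))
for n,f,boxes in (('top',T,dict(toy=(195,232,235,268),ring=(322,208,360,245),scan=(412,198,465,282),drum=(280,243,345,308),cup=(365,135,405,183),ham=(315,85,352,155),pig=(243,138,303,180))),
 ('scene',S,dict(toy=(325,104,358,150),ring=(262,198,306,236),scan=(120,240,235,312),drum=(228,120,296,200)))):
    C=cloud(f)
    d=C[:,:,2]; print(n,'bench z',np.median(C[300:320,250:300,2]))
    for k,(a,b,c,e) in boxes.items():
        P=C[b:e,a:c].reshape(-1,3); ok=f['depth'][b:e,a:c].ravel()>0
        P=P[ok]; Q=P[P[:,2]>8]
        if len(Q)<5: print(k,'none');continue
        (cx,cy),(w,h),ang=cv2.minAreaRect(Q[:,:2].astype(np.float32))
        print(k,len(Q),'rect',np.round([cx,cy,w,h,ang],1),'zmax',np.round(np.percentile(Q[:,2],[50,98]),1))
        if k in('toy','ring','drum'):
            zt={'toy':95,'ring':13,'drum':125}[k]
            q=Q[Q[:,2]>zt]; 
            if len(q)>3:print('   top: mean',q.mean(0).round(1),'minmax mid',((q.min(0)+q.max(0))/2).round(1),'ext',np.ptp(q,axis=0).round(1))
# scanner: light handle mask in top view, dark window mark
    a,b,c,e=boxes['scan']; I=f['pixels'][b:e,a:c]; hsv=cv2.cvtColor(I,cv2.COLOR_RGB2HSV)
    P=C[b:e,a:c]; m=(P[:,:,2]>52)&(f['depth'][b:e,a:c]>0)
    q=P[m]; r=cv2.minAreaRect(q[:,:2].astype(np.float32)); print('scan z>52',len(q),r,np.percentile(q[:,2],[5,50,95]))
    w=(hsv[:,:,2]>150)&(hsv[:,:,1]<60); q=P[w]; print(' white',w.sum(),cv2.minAreaRect(q[:,:2].astype(np.float32)),np.median(q[:,2]))
```

```text
top bench z 0.27353200094125896
toy 512 rect [446.7 315.5  63.1  56.9   2.8] zmax [ 64.4 111.8]
   top: mean [446.6 318.6 108.1] minmax mid [446.3 319.9 105.2] ext [33.5 33.5 19. ]
ring 275 rect [521.4 -31.2  74.7  71.6  72.8] zmax [17.9 22.4]
   top: mean [522.2 -32.1  18.2] minmax mid [521.9 -32.   18.1] ext [70.6 67.8 10. ]
scan 1503 rect [ 489.4 -297.6  197.4   79.4   15.5] zmax [55.  66.7]
drum 2543 rect [389.7  46.5 138.4 136.5   0.7] zmax [135.2 138.6]
   top: mean [389.7  45.4 135. ] minmax mid [389.7  46.4 133.9] ext [138.6 136.5  13.6]
cup 461 rect [ 705.8 -144.1  102.7   74.6   37.7] zmax [45.5 65.5]
ham 749 rect [8.328e+02 5.000e-01 1.849e+02 7.990e+01 7.600e+00] zmax [37.2 43.9]
pig 1342 rect [698.5 159.2 133.8  91.5  82.8] zmax [100.9 116.2]
scan z>52 800 ((478.6109924316406, -300.49139404296875), (175.20318603515625, 49.67168045043945), 14.701055526733398) [54.37322149 62.85755233 66.46224036]
 white 11 ((458.7901306152344, -293.7186584472656), (117.43904113769531, 3.3741867542266846), 15.33892822265625) 62.84079308299715
scene bench z -0.8932534214778798
toy 628 rect [452.4 310.5  65.   50.   11.5] zmax [ 57.4 107.6]
   top: mean [451.6 315.  103.6] minmax mid [449.9 318.  102.4] ext [36.1 36.6 14.6]
ring 368 rect [524.6 -33.   69.3  70.6  37.2] zmax [15.7 18.6]
   top: mean [525.6 -33.9  16.1] minmax mid [524.6 -32.2  16.3] ext [70.5 70.9  6.6]
scan 2731 rect [ 493.1 -304.8  198.4   66.5   14.8] zmax [51.1 64.2]
drum 3713 rect [393.   43.4 137.1 138.1  83.4] zmax [109. 135.]
   top: mean [397.9  38.8 132.8] minmax mid [392.8  43.8 131. ] ext [138.3 137.2  11.9]
scan z>52 1326 ((478.1685791015625, -302.014892578125), (170.0644989013672, 41.81317138671875), 17.64740562438965) [53.53136244 61.51182581 64.09452431]
 white 696 ((710.5748291015625, -396.3614501953125), (102.29486083984375, 647.6065673828125), 69.3091812133789) 61.839417190861866
```

Run:
```python
from h import *
f=grab('wrist'); print(np.round(f['T_tool_cam'],3),f['c'],f['Rc'][:,2],f['fx'])
```

```text
[[ 1.00000e-03 -9.62000e-01 -2.74000e-01  7.73940e+01]
 [ 1.00000e+00  1.00000e-03  0.00000e+00 -1.37000e-01]
 [ 0.00000e+00 -2.74000e-01  9.62000e-01 -1.70211e+02]
 [ 0.00000e+00  0.00000e+00  0.00000e+00  1.00000e+00]] [113.45506397 568.66131895 383.43372268] [ 0.25837431 -0.09026344 -0.96181871] 277.20055098846404
```

Emit:
send_rows([
  [0.1,-0.09,0.04,0,0,0,1],
  [0.2,-0.18,0.08,0,0,0,1],
  [0.3,-0.27,0.12,0,0,0,1],
  [0.4,-0.36,0.14,0,0,0,1],
  [0.46,-0.42,0.14,0,0,0,1],
  [0.46,-0.42,0.14,0,0,0,1],
  [0.46,-0.42,0.14,0,0,0,1],
])

```text
time_s: 1.02
ee_pos: [416.7, 333.6, 283.6]
ee_rot: [-180.0, -0.1, 161.0]
force: [0.4, 0.2, -0.0]
gripper_width: 91.1
gripper_force: 0.0
```

Run:
```python
from h import *
f=grab('wrist'); save(f,'w1'); pickle.dump(f,open('w1.pkl','wb')); print(f['c'],f['Rc'],f['state']['ee_pos'],f['state']['ee_rot'],f['state']['qpos'])
```

```text
[343.67242151 358.70084708 453.91835163] [[ 3.25492185e-01  9.09719964e-01  2.57806952e-01]
 [ 9.45544674e-01 -3.13065572e-01 -8.90798363e-02]
 [-3.27224443e-04  2.72762781e-01 -9.62081264e-01]] [416.71342565 333.61590994 283.63230518] [-1.79989177e+02 -5.55154652e-02  1.60967602e+02] [ 3.74205780e+01  1.24911888e+01  8.77301895e+01  4.09316836e-02
  7.98183240e+01 -3.35542792e+01]
```

View pics/w1.png

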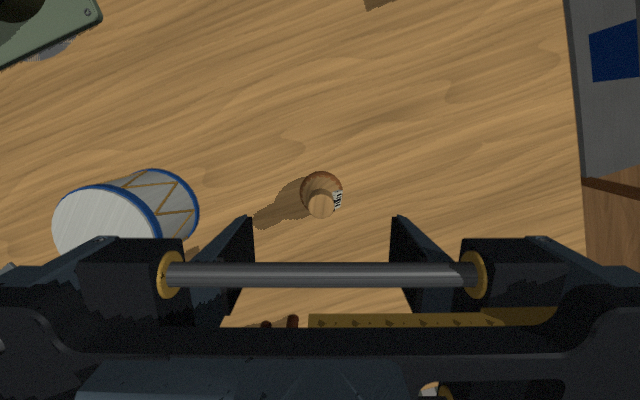

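The wrist picture shows the toy's head at about (321,205) and the barcode label at (338,199), to the right of it. Next I'll work out its position and heading.

Run:
```python
from h import *
f=pickle.load(open('w1.pkl','rb'))
C=cloud(f); a,b,c,e=290,160,355,230
P=C[b:e,a:c]; ok=f['depth'][b:e,a:c]>0; I=f['pixels'][b:e,a:c]; hsv=cv2.cvtColor(I,cv2.COLOR_RGB2HSV)
h=P[ok&(P[:,:,2]>100)]; print('head top',h.mean(0),((h.min(0)+h.max(0))/2),np.ptp(h,axis=0),len(h))
ball=P[ok&(P[:,:,2]>15)]; print('max z',np.percentile(ball[:,2],98))
w=(hsv[:,:,1]<50)&(hsv[:,:,2]>130); n,lab,st,ce=cv2.connectedComponentsWithStats(w.astype(np.uint8)); print(st,ce)
m=cv2.morphologyEx(w.astype(np.uint8),cv2.MORPH_CLOSE,np.ones((5,5)))>0
v,u=np.nonzero(m); uc,vc=(u.min()+u.max())/2+a,(v.min()+v.max())/2+b
L=plane(f,[[uc,vc]],65)[0]; print('label px',uc,vc,L, 'cloud',P[m&ok].mean(0))
x=h.mean(0)[:2]; d=L[:2]-x; print('dir',np.degrees(np.arctan2(d[1],d[0])),np.hypot(*d))
```

```text
head top [446.0586823  322.26206845 107.72544514] [446.98071838 321.93531133 105.16094796] [34.3796787  34.94007482 10.11501098] 559
max z 109.28842209934379
[[   0    0   65   70 4491]
 [  43   31    9    9   37]
 [  48   35    4    2    4]
 [  51   37    1    1    1]
 [  48   38    1    1    1]
 [  48   41    1    1    1]
 [  46   42    1    1    1]
 [  48   42    3    2    4]
 [  45   44    2    1    2]
 [  45   46    5    3    8]] [[31.80650189 34.46314852]
 [46.02702703 34.27027027]
 [49.5        35.5       ]
 [51.         37.        ]
 [48.         38.        ]
 [48.         41.        ]
 [46.         42.        ]
 [49.25       42.75      ]
 [45.5        44.        ]
 [46.875      46.75      ]]
label px 337.0 199.5 [458.16836862 343.25341831  65.        ] cloud [455.95567073 344.18812264  67.07813965]
dir 60.019810198301485 24.233886844825914
```

Emit:
send_rows([
  [0.03,-0.013,0,0,0,0.17,1],
  [0.061,-0.027,0,0,0,0.34,1],
  [0.061,-0.027,-0.05,0,0,0.51,1],
  [0.061,-0.027,-0.12,0,0,0.68,1],
  [0.061,-0.027,-0.2,0,0,0.75,1],
  [0.061,-0.027,-0.28,0,0,0.75,1],
  [0.061,-0.027,-0.34,0,0,0.75,1],
  [0.061,-0.027,-0.38,0,0,0.75,1],
  [0.061,-0.027,-0.41,0,0,0.75,1],
  [0.061,-0.027,-0.412,0,0,0.75,1],
  [0.061,-0.027,-0.412,0,0,0.75,0],
  [0.061,-0.027,-0.412,0,0,0.75,-1],
  [0.061,-0.027,-0.412,0,0,0.75,-1],
  [0.061,-0.027,-0.412,0,0,0.75,-1],
  [0.061,-0.027,-0.412,0,0,0.75,-1],
  [0.061,-0.027,-0.412,0,0,0.75,-1],
], squeeze=15)

```text
time_s: 3.08
ee_pos: [447.3, 320.4, 78.0]
ee_rot: [180.0, 0.0, -154.0]
force: [-0.5, 0.7, 0.2]
gripper_width: 35.4
gripper_force: 15.0
```

Run:
```python
from h import *
f=grab('wrist'); save(f,'w2'); s=env.state(); print(s['qpos'],s['force'],s['gripper_width'],s['gripper_force'],s['ee_rot'])
```

```text
[ 3.44103330e+01  2.30906251e+01  1.03895688e+02  1.96643403e-02
  5.30064987e+01 -8.16398163e+01] [ 0.07260333 -0.18820144  0.85693887] 35.65117470731864 14.979608058929443 [ 1.79983415e+02  4.82675753e-03 -1.53961683e+02]
```

View pics/w2.png

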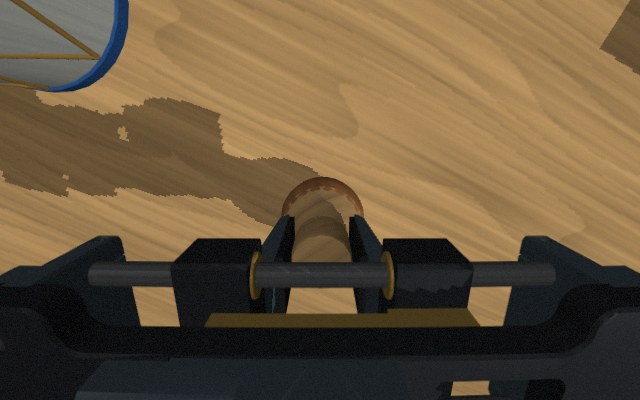

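The toy is held centrally between the fingers (35.6 mm, 15 N). I'll lift it and turn it half round while carrying it to the ring.

Emit:
send_rows([
  [0,0,0.04,0,0,0,-1],
  [0,0,0.12,0,0,0,-1],
  [0,0,0.24,0,0,-0.16,-1],
  [0.01,-0.05,0.34,0,0,-0.33,-1],
  [0.03,-0.12,0.34,0,0,-0.5,-1],
  [0.04,-0.2,0.34,0,0,-0.67,-1],
  [0.06,-0.28,0.34,0,0,-0.84,-1],
  [0.08,-0.36,0.34,0,0,-1,-1],
])

```text
time_s: 4.12
ee_pos: [486.9, 139.0, 247.4]
ee_rot: [-180.0, -0.0, 145.7]
force: [1.4, -0.5, -2.8]
gripper_width: 35.7
gripper_force: 15.0
```

Emit:
send_rows([
  [0.01,-0.08,0,0,0,-0.16,-1],
  [0.03,-0.16,0,0,0,-0.33,-1],
  [0.04,-0.22,0,0,0,-0.5,-1],
  [0.06,-0.28,0,0,0,-0.67,-1],
  [0.07,-0.32,0,0,0,-0.84,-1],
  [0.072,-0.345,0,0,0,-1,-1],
])

```text
time_s: 4.88
ee_pos: [523.0, -33.3, 247.2]
ee_rot: [-179.9, 0.0, 85.7]
force: [0.4, -0.1, -2.5]
gripper_width: 35.8
gripper_force: 15.0
```

Emit:
send_rows([
  [0,0,0,0,0,-0.16,-1],
  [0,0,0,0,0,-0.33,-1],
  [0,0,0,0,0,-0.5,-1],
  [0,0,0,0,0,-0.67,-1],
  [0,0,0,0,0,-0.84,-1],
  [0,0,0,0,0,-1,-1],
  [0,0,0,0,0,-1,-1],
  [0,0,0,0,0,-1,-1],
])

```text
time_s: 5.88
ee_pos: [523.0, -32.1, 247.6]
ee_rot: [-180.0, 0.0, 26.2]
force: [-0.1, -0.5, -1.6]
gripper_width: 35.4
gripper_force: 15.0
```

Run:
```python
from h import *
s=env.state(); print(s['time_s'],s['ee_pos'],s['ee_rot'],s['qpos'][5],s['gripper_width'],s['force'])
ims=[]
for n in ['scene','top','wrist']:
    f=grab(n); pickle.dump(f,open('c_'+n+'.pkl','wb')); ims.append(f['pixels'])
a=ims[0]; 
cv2.imwrite('pics/c1.png',np.hstack([cv2.resize(ims[0][60:260,200:400],(400,400)),cv2.resize(ims[2][140:340,220:420],(400,400))])[:,:,::-1])
```

```text
5.875 [523.0045669 -32.1372382 247.6274638] [-1.79981559e+02  4.27997803e-02  2.61839603e+01] 59.047896963929006 35.36534964615706 [-0.09175531 -0.48415977 -1.56160268]
```

View pics/c1.png

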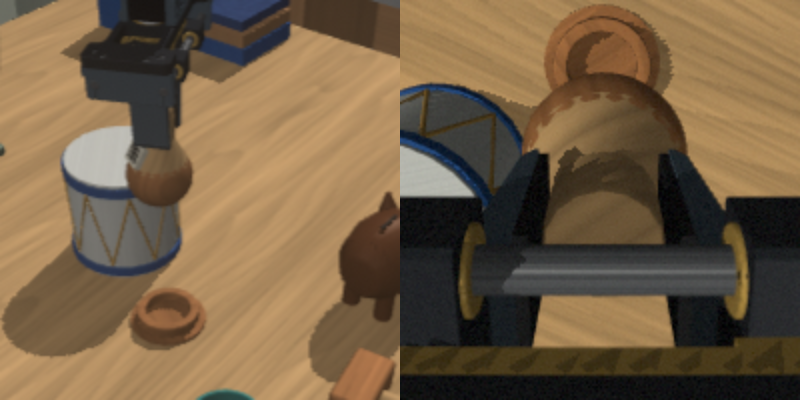

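Left half: the toy hangs upright over the ring, with its label facing the near-left side. Right half: the ring shows at about crop (605,60) beyond the ball. I'll measure the ball's centre and the ring before lowering.

Run:
```python
from h import *
from scipy.optimize import least_squares
for n in ['scene','wrist','top']:
    f=pickle.load(open('c_'+n+'.pkl','rb')); C=cloud(f); ok=f['depth']>0
    g=np.array([523,-32,203.6])
    m=ok&(np.linalg.norm(C-g,axis=2)<42)&(C[:,:,2]<215)
    P=C[m]
    if len(P)>20:
        r=least_squares(lambda c:np.linalg.norm(P-c,axis=1)-34,g,loss='soft_l1'); print(n,'ball',len(P),r.x.round(1),np.sqrt(np.mean(r.fun**2)))
    m=ok&(C[:,:,2]>12)&(C[:,:,2]<24)&(np.linalg.norm(C[:,:,:2]-g[:2],axis=2)<46); P=C[m]
    if len(P)>20:
        hull=cv2.convexHull(P[:,:2].astype(np.float32)); print('  ring',len(P),((P.min(0)+P.max(0))/2).round(1),np.ptp(P,axis=0).round(1),np.round(cv2.minEnclosingCircle(hull),1) if 0 else cv2.minEnclosingCircle(hull))
```

```text
scene ball 402 [523.  -32.5 202.2] 0.9763515674888774
  ring 302 [523.8 -31.2  15.9] [72.6 73.4  7.6] ((524.6656494140625, -31.66312599182129), 37.422542572021484)
wrist ball 594 [522.5 -33.  202.8] 0.2589982771841667
  ring 574 [527.5 -30.9  15.9] [61.9 70.5  7.4] ((523.5746459960938, -30.714710235595703), 35.532493591308594)
```

Emit:
send_rows([
  [0.002,0.003,-0.08,0,0,0,-1],
  [0.002,0.003,-0.16,0,0,0,-1],
  [0.002,0.003,-0.23,0,0,0,-1],
  [0.002,0.003,-0.28,0,0,0,-1],
  [0.002,0.003,-0.3,0,0,0,-1],
  [0.002,0.003,-0.31,0,0,0,-1],
  [0.002,0.003,-0.318,0,0,0,-1],
  [0.002,0.003,-0.323,0,0,0,-1],
  [0.002,0.003,-0.323,0,0,0,-1],
  [0.002,0.003,-0.323,0,0,0,-1],
])

```text
time_s: 7.28
ee_pos: [524.5, -30.7, 86.8]
ee_rot: [180.0, -0.0, 26.1]
force: [0.6, 0.5, -2.1]
gripper_width: 35.7
gripper_force: 15.0
```

Emit:
send_rows([
  [0,0,-0.002,0,0,0,-1],
  [0,0,-0.004,0,0,0,-1],
  [0,0,-0.004,0,0,0,-1],
])

```text
time_s: 7.65
ee_pos: [524.2, -30.6, 84.5]
ee_rot: [-180.0, 0.0, 26.0]
force: [-0.8, 0.3, -1.9]
gripper_width: 35.7
gripper_force: 15.0
```

Emit:
send_rows([
  [0,0,-0.002,0,0,0,-1],
  [0,0,-0.002,0,0,0,-0.1],
  [0,0,-0.002,0,0,0,0.1],
  [0,0,-0.002,0,0,0,0.3],
  [0,0,-0.002,0,0,0,0.6],
  [0,0,-0.002,0,0,0,0.6],
  [0,0,0.04,0,0,0,0.6],
  [0,0,0.12,0,0,0,0.8],
  [0,0,0.24,0,0,0,1],
  [0,0,0.36,0,0,0,1],
  [0,-0.1,0.4,0,0,0,1],
  [0,-0.2,0.4,0,0,0,1],
  [0,-0.2,0.4,0,0,0,1],
])

```text
time_s: 9.28
ee_pos: [524.1, -133.3, 284.5]
ee_rot: [179.9, 0.0, 25.8]
force: [-0.0, 1.3, 0.8]
gripper_width: 90.9
gripper_force: 0.0
```

Run:
```python
from h import *
from scipy.optimize import least_squares
s=env.state(); print(s['time_s'],s['ee_pos'],s['ee_rot'],s['qpos'].round(1))
ims=[]
for n in ['scene','top','wrist']:
    f=grab(n); pickle.dump(f,open('d_'+n+'.pkl','wb')); ims.append(f['pixels'])
    C=cloud(f); ok=f['depth']>0; g=np.array([524,-31.5,40])
    d=np.linalg.norm(C[:,:,:2]-g[:2],axis=2)
    P=C[ok&(d<25)&(C[:,:,2]>108)&(C[:,:,2]<125)]
    if len(P)>5: print(n,'head top',len(P),((P.min(0)+P.max(0))/2).round(1),np.ptp(P,axis=0).round(1),np.median(P[:,2]))
    P=C[ok&(np.linalg.norm(C-g,axis=2)<42)&(C[:,:,2]<52)&(C[:,:,2]>22)]
    if len(P)>20:
        r=least_squares(lambda c:np.linalg.norm(P-c,axis=1)-34,g,loss='soft_l1'); print(n,'ball',len(P),r.x.round(1))
    I=f['pixels'];hsv=cv2.cvtColor(I,cv2.COLOR_RGB2HSV)
    m=ok&(d<36)&(C[:,:,2]>50)&(C[:,:,2]<90)&(hsv[:,:,1]<60)&(hsv[:,:,2]>110)
    if m.sum()>3:
        v,u=np.nonzero(m);p=[(u.min()+u.max())/2,(v.min()+v.max())/2];L=plane(f,[p],71)[0]; print('label',m.sum(),p,L.round(1),C[m].mean(0).round(1))
cv2.imwrite('pics/d1.png',np.hstack([cv2.resize(ims[0][160:260,234:334],(400,400)),cv2.resize(ims[2],(400,250),interpolation=cv2.INTER_AREA) if 0 else np.vstack([cv2.resize(ims[2],(400,250)),np.zeros((150,400,3),np.uint8)])])[:,:,::-1])
```

```text
9.275 [ 524.09495513 -133.26476099  284.51075865] [1.79946384e+02 7.35151135e-03 2.58075785e+01] [-15.5  13.1  86.8  -0.   80.1  48.7]
scene head top 148 [522.8 -32.8 112.3] [35.  34.3  8. ] 112.7538285039983
scene ball 273 [523.2 -30.9  38.1]
label 46 [np.float64(272.0), np.float64(199.0)] [513.9 -54.5  71. ] [516.1 -54.2  69.9]
top head top 147 [520.1 -30.2 113.8] [33.8 33.5 11.2] 114.3083893827253
top ball 53 [522.3 -31.6  38.3]
wrist head top 666 [520.6 -30.6 112.2] [35.2 35.4  8.1] 113.6378867919131
wrist ball 210 [522.8 -30.7  38.6]
label 6 [np.float64(263.0), np.float64(157.5)] [511.5 -46.7  71. ] [506.9 -45.1  77.5]
```

View pics/d1.png

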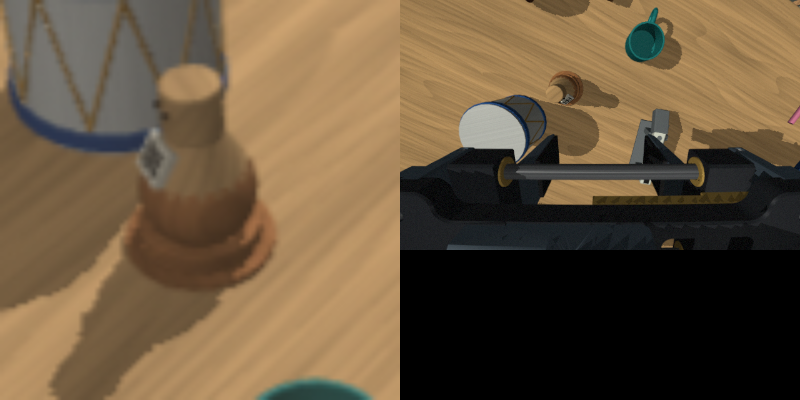

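The toy sits in the ring, with its head above the ball to within 2 mm and its top at about 114 mm. The label is visible at crop (155,155), facing the -y side. Next I'll look at the scanner from above.

Emit:
send_rows([
  [-0.08,-0.1,0,0,0,-0.1,1],
  [-0.14,-0.2,0,0,0,-0.18,1],
  [-0.2,-0.3,0,0,0,-0.18,1],
  [-0.2,-0.364,0,0,0,-0.18,1],
  [-0.2,-0.364,0,0,0,-0.18,1],
  [-0.2,-0.364,0,0,0,-0.18,1],
])

```text
time_s: 10.18
ee_pos: [424.6, -311.2, 284.2]
ee_rot: [-179.9, 0.0, 15.3]
force: [-0.8, -0.2, -0.0]
gripper_width: 91.1
gripper_force: 0.0
```

Run:
```python
from h import *
f=grab('wrist'); save(f,'e1'); pickle.dump(f,open('e1.pkl','wb')); print(f['state']['ee_pos'],f['state']['ee_rot'],f['c'])
C=cloud(f); ok=f['depth']>0
hsv=cv2.cvtColor(f['pixels'],cv2.COLOR_RGB2HSV)
near=(np.linalg.norm(C[:,:,:2]-[478,-300],axis=2)<140)&ok
for lo,hi in((58,70),(52,70)):
    P=C[near&(C[:,:,2]>lo)&(C[:,:,2]<hi)]; print(lo,len(P),cv2.minAreaRect(P[:,:2].astype(np.float32)),np.median(P[:,2]))
g=np.array([523,-31.,40]);d=np.linalg.norm(C[:,:,:2]-g[:2],axis=2)
P=C[ok&(d<25)&(C[:,:,2]>109)&(C[:,:,2]<125)]; print('head',len(P),((P.min(0)+P.max(0))/2).round(1))
m=ok&(d<36)&(C[:,:,2]>52)&(C[:,:,2]<85)&(hsv[:,:,1]<60)&(hsv[:,:,2]>100); v,u=np.nonzero(m)
p=[(u.min()+u.max())/2,(v.min()+v.max())/2];print('label',m.sum(),p,plane(f,[p],71)[0].round(1),C[m].mean(0).round(1))
```

```text
[ 424.62626708 -311.21631649  284.236748  ] [-1.79931609e+02  3.43568629e-03  1.53272396e+01] [ 499.41899565 -291.08678062  454.44305273]
58 2458 ((472.1177062988281, -301.1774597167969), (159.93702697753906, 34.76874923706055), 14.956183433532715) 62.34733607248279
52 2698 ((478.10357666015625, -302.63983154296875), (170.76174926757812, 44.0213623046875), 14.988701820373535) 62.23430798811103
head 845 [519.8 -31.7 112.6]
label 200 [np.float64(145.0), np.float64(59.5)] [511.3 -52.7  71. ] [511.2 -51.8  71.9]
```

View pics/e1.png

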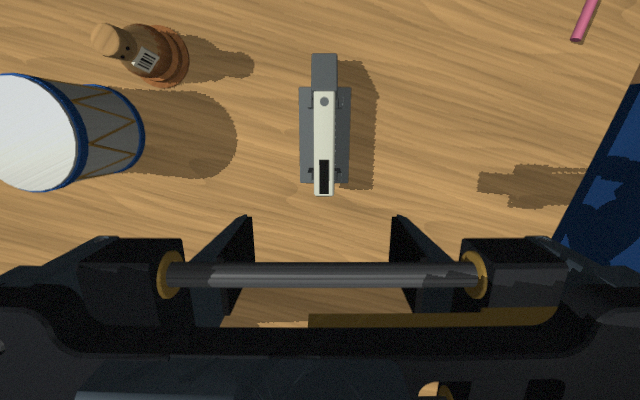

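The white handle runs from (324,92) to (324,196), and the label is at (146,61), facing the camera. I'll take the handle's ends and edges from a mask.

Run:
```python
from h import *
f=pickle.load(open('e1.pkl','rb')); hsv=cv2.cvtColor(f['pixels'],cv2.COLOR_RGB2HSV)
m=np.zeros((400,640),np.uint8); m[80:205,300:350]=((hsv[80:205,300:350,1]<60)&(hsv[80:205,300:350,2]>125))
m=cv2.morphologyEx(m,cv2.MORPH_CLOSE,np.ones((3,3)))
n,l,st,_=cv2.connectedComponentsWithStats(m); k=1+st[1:,4].argmax(); print(st[k])
c=cv2.findContours((l==k).astype(np.uint8),cv2.RETR_EXTERNAL,cv2.CHAIN_APPROX_NONE)[0][0].reshape(-1,2)
W=plane(f,c,63); r=cv2.minAreaRect(W[:,:2].astype(np.float32)); print(r)
a=np.radians(15); ax=np.array([np.cos(a),np.sin(a)]); ay=np.array([-ax[1],ax[0]])
s=W[:,:2]@ax; t=W[:,:2]@ay; print(s.min(),s.max(),t.min(),t.max())
for S in (s.min()+85,s.max()-65): print('mid',S*ax+(t.min()+t.max())/2*ay)
# slope of handle
print(st[k])
```

```text
[ 313   91   22  105 1776]
((465.12152099609375, -302.7271423339844), (143.36813354492188, 28.85250473022461), 15.300434112548828)
299.1757738394252 442.6710571075781 -427.58805389174444 -398.4304444534623
mid [ 477.97996128 -299.50429334]
mid [ 471.69688739 -301.18783791]
[ 313   91   22  105 1776]
```

Emit:
send_rows([
  [0.05,0.013,-0.05,0,0,0,1],
  [0.106,0.026,-0.12,0,0,0,1],
  [0.106,0.026,-0.22,0,0,0,1],
  [0.106,0.026,-0.32,0,0,0,1],
  [0.106,0.026,-0.4,0,0,0,1],
  [0.106,0.026,-0.45,0,0,0,1],
  [0.106,0.026,-0.48,0,0,0,1],
  [0.106,0.026,-0.5,0,0,0,1],
  [0.106,0.026,-0.507,0,0,0,1],
  [0.106,0.026,-0.507,0,0,0,1],
  [0.106,0.026,-0.507,0,0,0,0],
  [0.106,0.026,-0.507,0,0,0,-0.2],
  [0.106,0.026,-0.507,0,0,0,-1],
  [0.106,0.026,-0.507,0,0,0,-1],
  [0.106,0.026,-0.507,0,0,0,-1],
  [0.106,0.026,-0.507,0,0,0,-1],
  [0.106,0.026,-0.507,0,0,0,-1],
], squeeze=30)

```text
time_s: 12.35
ee_pos: [477.4, -299.9, 31.0]
ee_rot: [180.0, -0.0, 15.2]
force: [1.0, -1.0, -0.0]
gripper_width: 29.9
gripper_force: 30.0
```

Emit:
send_rows([
  [0,0,0.02,0,0,0,-1],
  [0,0,0.06,0,0,0,-1],
  [0,0,0.12,0,0,0,-1],
  [-0.05,0.03,0.164,0,0,0.13,-1],
  [-0.1,0.06,0.164,0,0,0.27,-1],
  [-0.132,0.082,0.164,0,0,0.41,-1],
  [-0.132,0.082,0.164,0,0,0.55,-1],
  [-0.132,0.082,0.164,0,0,0.68,-1],
  [-0.132,0.082,0.164,0,0,0.76,-1],
  [-0.132,0.082,0.164,0,0,0.815,-1],
  [-0.132,0.082,0.164,0,0,0.815,-1],
  [-0.132,0.082,0.164,0,0,0.815,-1],
])

```text
time_s: 13.85
ee_pos: [411.2, -258.5, 113.2]
ee_rot: [180.0, -0.0, 64.1]
force: [-1.0, -0.4, -1.6]
gripper_width: 29.7
gripper_force: 30.0
```

Run:
```python
from h import *
ims=[]
for n in ['scene','top','wrist']:
    f=grab(n); pickle.dump(f,open('g_'+n+'.pkl','wb')); ims.append(f['pixels'])
print(f['state']['ee_pos'],f['state']['ee_rot'],f['c'])
cv2.imwrite('pics/g1.png',np.hstack([cv2.resize(ims[0][130:290,150:310],(400,400)),cv2.resize(ims[2][0:240,200:440],(400,400))])[:,:,::-1])
C=cloud(f); ok=f['depth']>0; hsv=cv2.cvtColor(f['pixels'],cv2.COLOR_RGB2HSV)
g=np.array([522.5,-31.]);d=np.linalg.norm(C[:,:,:2]-g,axis=2)
P=C[ok&(d<25)&(C[:,:,2]>109)&(C[:,:,2]<125)]; print('head',len(P),((P.min(0)+P.max(0))/2).round(1))
m=ok&(d<36)&(C[:,:,2]>52)&(C[:,:,2]<85)&(hsv[:,:,1]<60)&(hsv[:,:,2]>100)
if m.any():
  v,u=np.nonzero(m);p=[(u.min()+u.max())/2,(v.min()+v.max())/2];print('label',m.sum(),p,plane(f,[p],71)[0].round(1),C[m].mean(0).round(1))
  A=C[m]; _,_,V=np.linalg.svd(A-A.mean(0)); n=V[2]*np.sign(V[2][2]); print('normal',n,np.degrees(np.arctan2(n[1],n[0])))
# scanner top plane
a=np.radians(64);ax=np.array([np.cos(a),np.sin(a)])
S=pickle.load(open('g_scene.pkl','rb'));
for F in (f,pickle.load(open('g_top.pkl','rb')),S):
    c=cloud(F); h=cv2.cvtColor(F['pixels'],cv2.COLOR_RGB2HSV); q=c[(F['depth']>0)&(np.linalg.norm(c[:,:,:2]-[411,-259],axis=2)<100)&(c[:,:,2]>125)&(c[:,:,2]<160)&(h[:,:,1]<60)&(h[:,:,2]>125)]
    if len(q)>20:
        l=(q[:,:2]-[411,-259])@ax; print('handle',len(q),'z vs l',np.polyfit(l,q[:,2],1),'range',l.min(),l.max(),cv2.minAreaRect(q[:,:2].astype(np.float32)))
```

```text
[ 411.22869105 -258.56486248  113.11649689] [ 1.79996811e+02 -5.46891978e-03  6.41212100e+01] [ 445.04419876 -189.03266263  283.33495956]Traceback (most recent call last):
  File "<stdin>", line 9, in <module>
    return umr_minimum(a, axis, None, out, keepdims, initial, where)
ValueError: zero-size array to reduction operation minimum which has no identity
```

View pics/g1.png

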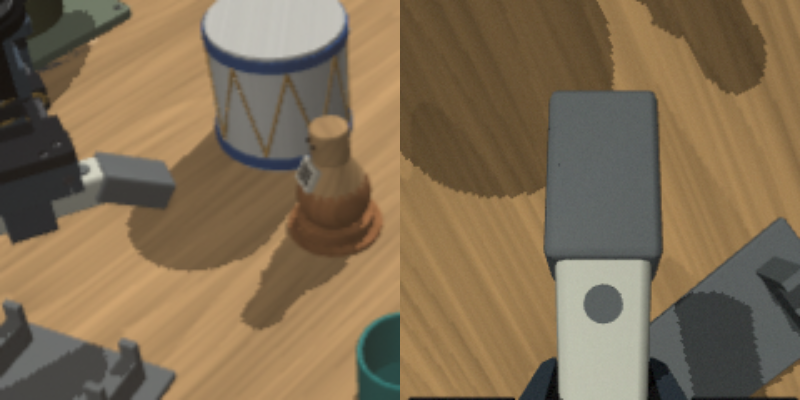

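The scanner is held level, its head pointing at the toy. The head's front edge is at crop (603,93), which is pixel (322,56). I'll check the head position and slope against the model.

Run:
```python
from h import *
f=pickle.load(open('g_wrist.pkl','rb'))
a=np.radians(64.1);ax=np.array([np.cos(a),np.sin(a)]);ay=np.array([-ax[1],ax[0]])
m0=np.array([411.2,-258.6])
p=plane(f,[[321.8,55.8]],117.2)[0]; print('front edge: along,across',(p[:2]-m0)@ax,(p[:2]-m0)@ay,'expect 114.8, 0')
c=cloud(f); h=cv2.cvtColor(f['pixels'],cv2.COLOR_RGB2HSV); l=(c[:,:,:2]-m0)@ax; t=(c[:,:,:2]-m0)@ay
q=(f['depth']>0)&(c[:,:,2]>100)&(c[:,:,2]<160)&(abs(t)<25)&(l>20)&(l<140)
w=q&(h[:,:,2]>140)&(l<62); print('handle z slope',w.sum(),np.polyfit(l[w],c[:,:,2][w],1),'expect 0,145')
w=q&(l>75)&(l<112); print('head slope',w.sum(),np.polyfit(l[w],c[:,:,2][w],1),'expect -.577',l[q].max(), t[q].min(),t[q].max())
S=pickle.load(open('g_scene.pkl','rb')); C=cloud(S);d=np.linalg.norm(C[:,:,:2]-[522.5,-31],axis=2); hs=cv2.cvtColor(S['pixels'],cv2.COLOR_RGB2HSV)
m=(S['depth']>0)&(d<36)&(C[:,:,2]>52)&(C[:,:,2]<85)&(hs[:,:,1]<60)&(hs[:,:,2]>100);v,u=np.nonzero(m)
print('label',m.sum(),plane(S,[[(u.min()+u.max())/2,(v.min()+v.max())/2]],71)[0])
```

```text
front edge: along,across 110.72554417577469 -0.20991763255916013 expect 114.8, 0
handle z slope 3374 [2.22602692e-04 1.44498582e+02] expect 0,145
head slope 4676 [ -0.5816173  182.45480914] expect -.577 112.04303320412201 -18.388921234510345 17.990375601625004
label 63 [514.76013375 -53.88236004  71.        ]
```

Emit:
send_rows([
  [0.007,0.014,0,0,0,0,-1],
  [0.014,0.028,0,0,0,0,-1],
  [0.021,0.042,0,0,0,0,-1],
  [0.028,0.056,0,0,0,0,-1],
  [0.035,0.07,0,0,0,0,-1],
  [0.042,0.084,0,0,0,0,-1],
  [0.05,0.099,0,0,0,0,-1],
  [0.057,0.111,0,0,0,0,-1],
  [0.057,0.111,0,0,0,0,-1],
  [0.057,0.111,0,0,0,0,-1],
  [0.057,0.111,0,0,0,0,-1],
  [0.057,0.111,0,0,0,0,-1],
])

```text
time_s: 15.5
ee_pos: [439.7, -203.4, 113.0]
ee_rot: [180.0, 0.0, 64.1]
force: [-0.4, -1.0, -0.6]
gripper_width: 30.0
gripper_force: 30.0
```

Run:
```python
from h import *
f=grab('wrist'); S=grab('scene'); s=f['state']; print(s['ee_pos'],s['ee_rot'])
cv2.imwrite('pics/i1.png',np.hstack([cv2.resize(S['pixels'][130:260,200:330],(400,400)),cv2.resize(f['pixels'][0:240,200:440],(400,400))])[:,:,::-1])
C=cloud(f);ok=f['depth']>0; hsv=cv2.cvtColor(f['pixels'],cv2.COLOR_RGB2HSV); d=np.linalg.norm(C[:,:,:2]-[522.5,-31],axis=2)
P=C[ok&(d<27)&(C[:,:,2]>108)&(C[:,:,2]<125)]; print('head',len(P),P.size and ((P.min(0)+P.max(0))/2).round(1))
C=cloud(S);ok=S['depth']>0;hsv=cv2.cvtColor(S['pixels'],cv2.COLOR_RGB2HSV);d=np.linalg.norm(C[:,:,:2]-[522.5,-31],axis=2)
m=ok&(d<36)&(C[:,:,2]>52)&(C[:,:,2]<85)&(hsv[:,:,1]<60)&(hsv[:,:,2]>100);v,u=np.nonzero(m)
L=plane(S,[[(u.min()+u.max())/2,(v.min()+v.max())/2]],71)[0]; print('label scene',m.sum(),L)
y=np.radians(s['ee_rot'][2]); ax=np.array([np.cos(y),np.sin(y),0]);mid=np.array(s['ee_pos'])+[0,0,18]-3*ax
w=mid+108.3*ax-[0,0,25]; b=ax*np.cos(np.pi/6)-[0,0,.5]; ay=np.cross([0,0,1],ax); az=np.cross(b,ay)
for L in (L,np.array([511.4,-53.5,70.9])): print('label in window',[round(float((L-w)@k),1) for k in (b,ay,az)])
```

```text
[ 439.6768731  -203.35162101  112.978449  ] [1.79994642e+02 2.21750989e-03 6.41261003e+01]
head 0 0
label scene 61 [514.76013375 -53.88236004  71.        ]
label in window [71.1, -2.3, 0.7]
label in window [70.2, 0.9, 0.0]
```

View pics/i1.png

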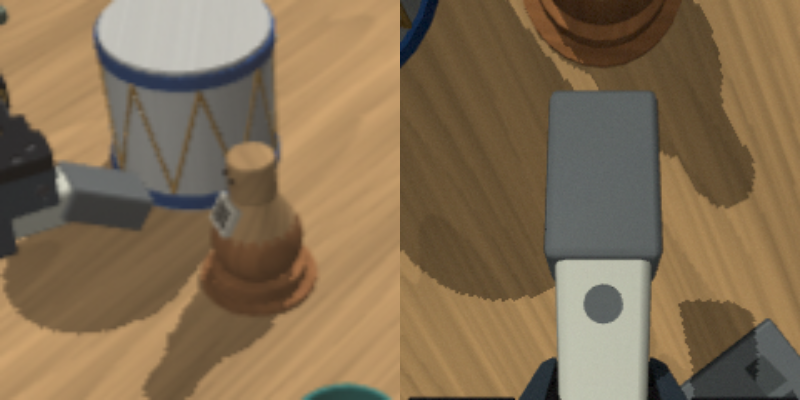

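The head points squarely at the label with a clear gap, and the computed offset is about 70 mm out and within 2.3 mm sideways. I'll hold.

Emit:
send_rows([
  [0,0,0,0,0,0,-1],
  [0,0,0,0,0,0,-1],
  [0,0,0,0,0,0,-1],
  [0,0,0,0,0,0,-1],
  [0,0,0,0,0,0,-1],
  [0,0,0,0,0,0,-1],
  [0,0,0,0,0,0,-1],
  [0,0,0,0,0,0,-1],
  [0,0,0,0,0,0,-1],
  [0,0,0,0,0,0,-1],
  [0,0,0,0,0,0,-1],
  [0,0,0,0,0,0,-1],
  [0,0,0,0,0,0,-1],
  [0,0,0,0,0,0,-1],
  [0,0,0,0,0,0,-1],
  [0,0,0,0,0,0,-1],
  [0,0,0,0,0,0,-1],
  [0,0,0,0,0,0,-1],
])

```text
time_s: 17.85
ee_pos: [439.8, -203.2, 113.0]
ee_rot: [180.0, -0.0, 64.1]
force: [-0.0, -0.2, -0.1]
gripper_width: 29.9
gripper_force: 30.0
```

Emit:
send_rows([
  [-0.014,-0.028,0,0,0,0,-1],
  [-0.028,-0.056,0,0,0,0,-1],
  [-0.042,-0.084,0,0,0,0,-1],
  [-0.057,-0.111,0,0,0,0,-1],
  [-0.057,-0.111,0,0,0,-0.13,-1],
  [-0.057,-0.111,0,0,0,-0.27,-1],
  [-0.03,-0.13,0,0,0,-0.41,-1],
  [0.0,-0.15,0,0,0,-0.55,-1],
  [0.04,-0.17,0,0,0,-0.68,-1],
  [0.075,-0.193,0,0,0,-0.815,-1],
  [0.075,-0.193,0,0,0,-0.815,-1],
  [0.075,-0.193,0,0,0,-0.815,-1],
  [0.075,-0.193,-0.06,0,0,-0.815,-1],
  [0.075,-0.193,-0.1,0,0,-0.815,-1],
  [0.075,-0.193,-0.12,0,0,-0.815,-1],
  [0.075,-0.193,-0.12,0,0,-0.815,-1],
])

```text
time_s: 19.85
ee_pos: [476.6, -299.3, 52.7]
ee_rot: [-179.9, 0.1, 15.3]
force: [-0.6, -0.3, -0.8]
gripper_width: 30.1
gripper_force: 30.0
```

Emit:
send_rows([
  [0,0,-0.01,0,0,0,-1],
  [0,0,-0.02,0,0,0,-1],
  [0,0,-0.03,0,0,0,-1],
  [0,0,-0.038,0,0,0,-1],
  [0,0,-0.043,0,0,0,-1],
  [0,0,-0.044,0,0,0,-1],
  [0,0,-0.044,0,0,0,-1],
])

```text
time_s: 20.72
ee_pos: [477.4, -299.9, 31.0]
ee_rot: [180.0, -0.0, 15.2]
force: [0.6, -1.5, -1.3]
gripper_width: 29.7
gripper_force: 30.0
```

Emit:
send_rows([
  [0,0,0,0,0,0,-0.2],
  [0,0,0,0,0,0,0.2],
  [0,0,0,0,0,0,0.6],
  [0,0,0,0,0,0,1],
  [0,0,0,0,0,0,1],
  [0,0,0.04,0,0,0,1],
  [0,0,0.12,0,0,0,1],
  [0,0,0.24,0,0,0,1],
  [0,0,0.36,0,0,0,1],
  [-0.05,-0.01,0.48,0,0,0,1],
  [-0.1,-0.026,0.5,0,0,0,1],
  [-0.1,-0.026,0.5,0,0,0,1],
  [-0.1,-0.026,0.5,0,0,0,1],
])

```text
time_s: 22.35
ee_pos: [427.4, -312.2, 280.0]
ee_rot: [-179.9, 0.0, 15.2]
force: [0.2, 0.7, -0.5]
gripper_width: 91.3
gripper_force: 0.0
```

Run:
```python
from h import *
f=grab('wrist'); save(f,'k1'); print(f['state']['ee_pos'],f['state']['ee_rot'],f['state']['gripper_width'])
C=cloud(f); ok=f['depth']>0
near=(np.linalg.norm(C[:,:,:2]-[478,-300],axis=2)<140)&ok
for lo in (58,52):
    P=C[near&(C[:,:,2]>lo)&(C[:,:,2]<70)]; print(lo,len(P),cv2.minAreaRect(P[:,:2].astype(np.float32)),np.median(P[:,2]))
d=np.linalg.norm(C[:,:,:2]-[523,-31],axis=2)
P=C[ok&(d<25)&(C[:,:,2]>109)&(C[:,:,2]<125)]; print('head',len(P),((P.min(0)+P.max(0))/2).round(1))
```

```text
[ 427.37634563 -312.24314962  280.02831446] [-1.79923339e+02  2.40552270e-02  1.52404611e+01] 91.33613973009797
58 2535 ((471.37347412109375, -302.145263671875), (160.57736206054688, 34.46194839477539), 15.132411003112793) 62.3632875232467
52 2763 ((476.6845703125, -300.2255554199219), (173.12013244628906, 42.0562858581543), 12.201455116271973) 62.24076465188756
head 857 [520.1 -31.2 112.7]
```

View pics/k1.png

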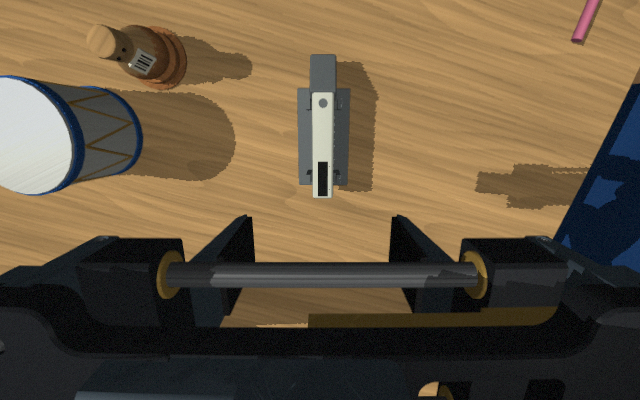

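The scanner lies back in its cradle at (322,145), within about 1 mm of where it was. The toy stands in the ring at (145,60), and the gripper is clear of both.

```bash
python3 -c "
from workcell import env
print(env.job_done())"
```

```text
the job is handed in; nothing more can be done
None
```

I stood the toy in the ring, held the scanner about 70 mm from its label for over two seconds, put the scanner back in its cradle within about 1 mm of where it was, and handed in the job at about 22 s; the hand-in gave no verdict.

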